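Load the sampler tray in rack order

ROBOT

A 6-joint arm with a two-finger parallel gripper is mounted at the origin on the work surface. World frame = base frame: x ahead of the robot, y to its left, z up, the work surface at z = 0. Lengths are in m, angles in rad, forces in N, time in s.
With the tool pointing down it reaches from about 0.35 to 0.975 m from the base axis. Payload 4.9 kg.
Tool frame: the origin (TCP) lies on the centre line of the jaws, within the pads' length; the fingertips stand 14 mm ahead of it and the grasp point (between the pads) lies 5 mm behind it; x points along the fingers, z is the direction in which the jaws open and shut, and the axes are right-handed (so a half turn about x gives the same grasp; the last joint's range is limited). The gripper opens to 85 mm and grips with 20 to 120 N. Pads are 22 mm wide; open, the fingers measure 114 mm over their backs; the gripper's body (76 mm by 85 mm) begins 54 mm behind the grasp point. The pads swing forward as they close: fully open they stand 13 mm farther back than shut.
Start: joints at [-1.323, 0.053, 1.613, -0, 1.476, -0.119], TCP at [0.224, -0.583, 0.214] pointing down, gripper open.
Joint ranges: [-3.01, 3.01], [-1.01, 2.22], [0.06, 2.58], [-1.02, 4.17], [0.09, 2.62], [-3.14, 3.14]. Speed limits (rad/s): [2.57, 2.57, 3.14, 3.14, 3.14, 3.14].

INTERFACE

Orientations are given as a rotation vector (axis times angle).
In Python, from station import ctrl gives the robot as it stands.
- The arm moves only by the tool move_arm, never from a script. Its argument "increments" is a list that holds one entry, the list of rows, each a list of 4 numbers: the shift along the tool's x, y, z in units of 25 cm (1.0 is 25 cm), then the turn about the tool's x in units of 90 degrees (1.0 is 90 degrees). A call has 1 to 20 rows; each row shifts and turns the commanded pose from where the row before left it, along the tool's axes as they then stand; what a row does not reach is not made up. A row lasts 1/12 s, in which the tool goes at most 41.7 mm and 7.16 degrees, less where a joint would pass 70% of its speed; a pose out of reach is approached as far as the arm can. A call with a number of a shift or a turn outside -1 to 1 is refused whole. A call with a gripper value outside its range is refused whole. "gripper" is the closure, from 0 (fully open) to 1 (shut), set as the call begins (left out, the last holds). The fingers move at their own pace and stop on an object; "squeeze" is the grip in N (left out, the last holds). Time passes only in rows, so rows that do not move let the fingers close. It gives the time, the measured TCP pose, the force and the opening at its end, in the units of the state.
- ctrl.get_obs(): the state, without advancing time (a new reading comes with each control period).
- ctrl.get_image(name): name is "side" or "top" or "wrist"; returns a dict with "pixels" (400x640x3 uint8, red, green, blue), "depth" (400x640 float32, m along the optical axis (not along the pixel's ray), 0 where there is no reading), "K" (3x3 intrinsics, pixels), "extrinsics" (4x4, takes a point from camera to world coordinates); the wrist camera has in their place "tool_from_camera" (4x4, takes a point from camera to tool coordinates, whose origin is the TCP and whose axes are the tool frame's). Camera axes: x right, y up, looking along -z (the intrinsics and any distortion apply to the point x, -y, -z); pixel columns grow to the right and rows downward; lengths in m; the calibration is good to about 2 mm. The wrist camera is an equidistant fisheye: a pixel r from the principal point sees the ray r / f radians off the axis. A picture is of the moment at which its call begins: read the wrist's pose just before it.
- ctrl.finish_job(): hands the job in, once; it reports no verdict.
Trained networks look in the newest picture that a camera, given by its name, has taken for a name from the list of things; names that differ only in an ending like _2 or _b are one class to them, and where a whole thing is asked for, a point or a joint stands for the part that bears it (a point fixed in the world has none). Each returns a list of dicts, best first, with "score" (0 to 1); they miss things now and then, are a little off and sometimes report something else, mostly with a low value. They report only what shows in the picture. A call takes as long as a camera call. They do not tell look-alikes from the thing itself.
- ctrl.trace(camera, target): "region" (400x640 bool, what is visible of it) and "pixel" ([row, column] in pixels, amid what is visible of it).
The state is a dict: "t": time; "q": joint angles; "dq": joint speeds; "effort": joint torques, N m; "tool_pos": TCP position; "tool_rot": TCP orientation; "contact_force": force on the tool from outside, world axes, zero at the start; "wrist_torque": the same for the moment, N m; "opening": finger opening in m.
Only numpy, scipy, OpenCV 4.12 (cv2) and the standard library are available. Lean on these libraries where they do the work, as an engineer would, in place of code of your own. Each camera call takes 0.05 s, during which the arm holds its last target. There are 200 camera calls.

TASK

Load the four sample containers from the transport rack into the blue sampler tray in the same order: the one next to the rack's wire handle goes into the pocket next to the tray's pull tab, the next into the next pocket, and so on down the row. Set each one down gently, without dropping it, upright on the floor of its pocket.

Things in the scene. Friction and masses are not known exactly. Their poses are not given: they have to be found in the camera images.
- jar: Sample container 1 of 4, the squat jar: 66 mm tall, round body 36 mm in diameter up to 46 mm height, wide cap 34 mm in diameter from 49 to 66 mm. White plastic with a blue screw cap, closed. Origin: centre of its underside; z up along its axis. About 70 g.
- vial: Sample container 2 of 4, the slim tall vial: 90 mm tall, round body 26 mm in diameter up to 70 mm height, cap 22 mm in diameter from 75 to 90 mm. White plastic with a blue screw cap, closed. Origin: centre of its underside; z up along its axis. About 50 g.
- bottle: Sample container 3 of 4, the round bottle with sloping shoulders: 84 mm tall, body 36 mm in diameter up to 60 mm height, shoulders to 68 mm, cap 26 mm in diameter from 68 to 84 mm. White plastic with a blue screw cap, closed. Origin: centre of its underside; z up along its axis. About 90 g.
- square: Sample container 4 of 4, the square bottle: 76 mm tall, body 30 x 30 mm up to 56 mm height, cap 23 mm in diameter from 60 to 76 mm. White plastic with a blue screw cap, closed. Origin: centre of its underside; z up along its axis, x and y square to its flat sides, at the start parallel to the rack's. About 70 g.
- rack: The transport rack: fixed aluminium channel 58 x 212 mm, walls to 20 mm, at any yaw, holding four grey blocks in a row, a container in each. Origin: centre of its underside, on the work surface; z up, y along the row. A flat D-shaped steel wire handle stands out of its +y end (to y = +134 mm, 15 mm high). Places from the handle end: x = 0, y = +76.5, +25.5, -25.5, -76.5 mm.
- tray: The sampler tray: fixed blue tray 54 x 207 mm, at any yaw, with a row of four empty square pockets. Origin: centre of its underside, on the work surface; z up, y along the row. A flat 40 mm tab with a dark finger hole stands out of its +y end (to y = +142 mm). Pocket centres from the tab end: x = 0, y = +76.5, +25.5, -25.5, -76.5 mm; each 48 x 48 mm, floor 5 mm up, walls to 15 mm.
- block_jar: The grey plastic block, 50 x 50 x 24 mm, in which the squat jar stands at the start; fixed in the rack, it stays there. Origin: centre of its underside, 4 mm above the work surface; axes parallel to the rack's. Its round hole (39 mm wide) is 18 mm deep: the squat jar's underside is at 10 mm, the block's top at 28 mm. The blocks stand in any order.
- block_vial: The grey plastic block, 50 x 50 x 24 mm, in which the slim vial stands at the start; fixed in the rack, it stays there. Origin: centre of its underside, 4 mm above the work surface; axes parallel to the rack's. Its round hole (29 mm wide) is 18 mm deep: the slim vial's underside is at 10 mm, the block's top at 28 mm. The blocks stand in any order.
- block_bottle: The grey plastic block, 50 x 50 x 24 mm, in which the round bottle stands at the start; fixed in the rack, it stays there. Origin: centre of its underside, 4 mm above the work surface; axes parallel to the rack's. Its round hole (39 mm wide) is 18 mm deep: the round bottle's underside is at 10 mm, the block's top at 28 mm. The blocks stand in any order.
- block_square: The grey plastic block, 50 x 50 x 24 mm, in which the square bottle stands at the start; fixed in the rack, it stays there. Origin: centre of its underside, 4 mm above the work surface; axes parallel to the rack's. Its square hole (33 x 33 mm) is 18 mm deep: the square bottle's underside is at 10 mm, the block's top at 28 mm. The blocks stand in any order.
Mind the look-alikes: they are no part of the job. What is shaped like the bottle but pink or red is not meant. Leave any pink or turquoise look-alike of the square alone.

How it is judged:
By the outcome, as a careful person would: the job done as asked, in the order asked, and still so for the second after the job is handed in, with the robot touching nothing.
It also fails if it takes over 106 s, if anything falls off the work surface, if the arm or the gripper's body presses on something with over 40 N, if the wrist force passes 120 N, or if a joint passes its speed limit or range.

## Working session

There is one attempt and no reset: what is moved stays moved. The work goes in short steps, Python scripts to look and compute and a tool call to move; the robot and the scene stay as the last step left them, time stands still between calls to the robot, and variables do not carry over. Pictures are saved under pics/ and viewed, about 12 in all and at most 16, crops included, and the job is handed in when it is done.

Besides the shell and the picture viewer there is one more tool, called in YAML: its name, and indented under it one key for each argument. move_arm: Moves the arm, as the interface text tells. Shifts and turns lie within -1 to 1; 1 stands for 25 cm of shift or 90 degrees of turn. Its arguments: {"type":"object","properties":{"increments":{"type":"array","items":{"type":"array","items":{"type":"array","items":{"type":"number","minimum":-1,"maximum":1}}}},"gripper":{"type":"number"},"squeeze":{"type":"number"}},"required":["increments"]}

```bash
ls; mkdir -p pics; cat > h.py <<'E'
import numpy as np, cv2
from scipy.spatial.transform import Rotation as R
from station import ctrl
def world(im, mask=None):
    d=im["depth"];K=im["K"];T=im["extrinsics"]
    v,u=np.nonzero((d>0) if mask is None else (mask&(d>0)))
    z=d[v,u];x=(u-K[0,2])/K[0,0]*z;y=(v-K[1,2])/K[1,1]*z
    P=np.c_[x,-y,-z,np.ones_like(z)]@np.array(T).T
    return P[:,:3],v,u
def save(n,p): cv2.imwrite("pics/"+n,p[...,::-1])
E
python3 - <<'E'
from h import *
o=ctrl.get_obs();print(o)
for c in("top","side"):
    im=ctrl.get_image(c);save(c+"0.png",im["pixels"])
    print(c,im["K"],im["extrinsics"])
    for t in("rack","tray","jar","vial","bottle","square","block_jar","block_vial","block_bottle","block_square"):
        for r in ctrl.trace(c,t):
            P,_,_=world(im,np.array(r["region"]))
            if len(P): 
                top=P[P[:,2]>P[:,2].max()-.012]
                print(t,round(r["score"],2),np.round(r["pixel"]),len(P),"med",np.median(P,0).round(3),"zmax",P[:,2].max().round(3),"topmed",np.median(top,0).round(3))
E
```

```text
pics
{'t': 0.0, 'q': array([-1.32298644e+00,  5.33551825e-02,  1.61432055e+00, -2.38027795e-05,
        1.47594586e+00, -1.19024437e-01]), 'dq': array([ 0.00044863,  0.00079667,  0.00215401, -0.00158475, -0.00191435,
        0.00062864]), 'effort': array([ 1.39433505e-04, -3.93681943e+01, -3.70174420e+01, -9.56367717e-05,
        7.03930607e-03,  1.42936415e-06]), 'tool_pos': array([ 0.22398128, -0.58278439,  0.21224821]), 'tool_rot': array([ 0.93617155,  1.36228438, -0.93398924]), 'contact_force': array([ 0.04157239, -0.47598422, -0.15580436]), 'wrist_torque': array([-0.04360369,  0.03708301,  0.00154419]), 'opening': 0.0853663145591439}
top [[478.55963785   0.         321.76104945]
 [  0.         478.55963785 196.20389745]
 [  0.           0.           1.        ]] [[-0.02693844  0.98313863 -0.18086668  0.40821033]
 [-0.99893272 -0.0332662  -0.03204346 -0.0278773 ]
 [-0.03751991  0.17981044  0.98298548  0.8652712 ]
 [ 0.          0.          0.          1.        ]]
rack 0.96 [213. 280.] 362 med [0.534 0.076 0.015] zmax 0.024 topmed [0.535 0.061 0.016]
tray 0.58 [200. 447.] 4023 me
[... 2234 characters left out ...]
0.088 0.027] zmax 0.029 topmed [0.541 0.088 0.027]
square 0.78 [226. 302.] 438 med [0.553 0.089 0.062] zmax 0.087 topmed [0.557 0.083 0.085]
square 0.73 [207. 273.] 484 med [0.636 0.082 0.046] zmax 0.077 topmed [0.641 0.077 0.074]
square 0.58 [258. 335.] 526 med [0.465 0.098 0.05 ] zmax 0.078 topmed [0.468 0.091 0.075]
block_vial 0.89 [254. 289.] 330 med [0.544 0.137 0.027] zmax 0.031 topmed [0.545 0.138 0.027]
block_vial 0.28 [262. 264.] 560 med [0.55  0.189 0.071] zmax 0.096 topmed [0.556 0.184 0.093]
block_bottle 0.79 [276. 275.] 304 med [0.54  0.191 0.027] zmax 0.042 topmed [0.567 0.198 0.042]
block_square 0.71 [242. 306.] 274 med [0.541 0.09  0.026] zmax 0.078 topmed [0.552 0.121 0.078]
```

```bash
python3 - <<'E'
import cv2
a=cv2.imread("pics/top0.png");cv2.imwrite("pics/top0c.png",cv2.resize(a[100:300,140:540],None,fx=2,fy=2,interpolation=3))
a=cv2.imread("pics/side0.png");cv2.imwrite("pics/side0c.png",cv2.resize(a[120:340,200:460],None,fx=2.7,fy=2.7,interpolation=3))
E
```

```text
(no output)
```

View pics/top0c.png

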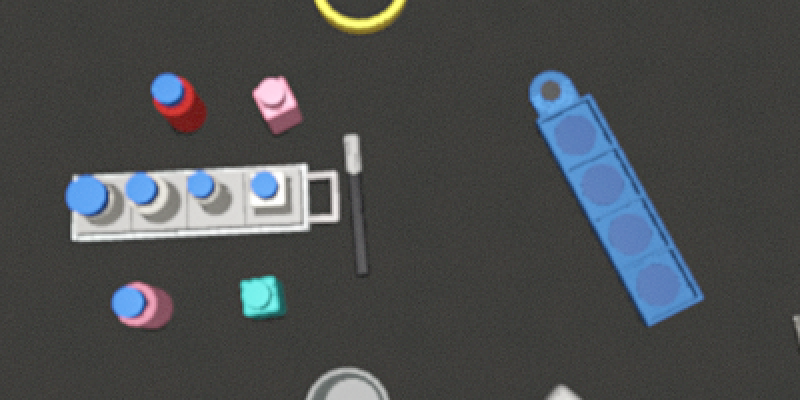

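View pics/side0c.png

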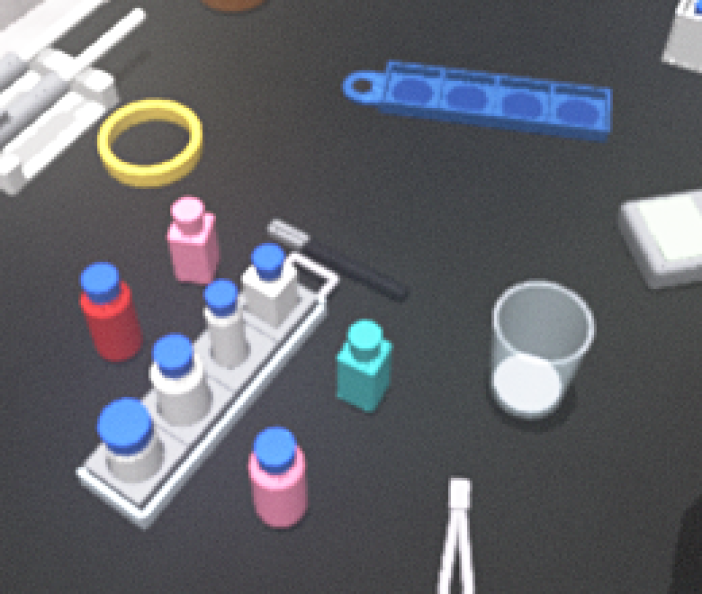

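The wanted set is the white row in the rack. From the handle (handle end at crop 325,197) it runs square (264,185), vial (201,184), bottle (142,188), jar (88,196). The look-alikes to leave alone are the red bottle (180,100), pink bottle (140,303), pink square (277,104) and turquoise square (262,297). The tray's tab is at (550,90), with pockets running down from (575,135) to (657,285).

```bash
cat >> h.py <<'E'
def capxy(c,names=("jar","vial","bottle","square")):
    pass
def plan(tx,ty,tz,jaw=None):
    """shift (tool axes, units 25cm) and turn (units 90deg) from now to the target; jaw: yaw of jaw axis (deg, mod 180)"""
    o=ctrl.get_obs();M=R.from_rotvec(o["tool_rot"]).as_matrix()
    s=M.T@(np.array([tx,ty,tz])-o["tool_pos"])/.25
    yz=np.degrees(np.arctan2(M[1,2],M[0,2])); d=0
    if jaw is not None: d=(jaw-yz+90)%180-90
    print("t",o["t"],"pos",o["tool_pos"].round(4),"x",M[:,0].round(3),"jawyaw",yz.round(2),"q6",o["q"][5].round(2),"shift",s.round(3),"total mm",(s*250).round(1),"turn",(-d/90).round(3),"F",o["contact_force"].round(1),"open",round(o["opening"],4))
E
python3 - <<'E'
from h import *
plan(.559,.082,.2,0)
for c in("top","side"):
    im=ctrl.get_image(c);hsv=cv2.cvtColor(im["pixels"],cv2.COLOR_RGB2HSV)
    bl=cv2.inRange(hsv,(95,90,50),(130,255,255))>0
    P,v,u=world(im,bl)
    # caps
    for n,a,b in(("tray",0,.03),("cap",.055,.2)):
        m=(P[:,2]>a)&(P[:,2]<b); 
        if n=="tray":
            m&=(P[:,1]<0)
            Q=P[m]; 
            r=cv2.minAreaRect((Q[:,:2]*1000).astype(np.float32));print(c,n,r,np.percentile(Q[:,2],[5,50,95]).round(4))
            rim=Q[Q[:,2]>.0115];r=cv2.minAreaRect((rim[:,:2]*1000).astype(np.float32));print("rim",len(rim),r)
            cc=Q.mean(0)[:2];w,V=np.linalg.eigh(np.cov(Q[:,:2].T));print("pca",cc,V[:,1],np.degrees(np.arctan2(V[1,1],V[0,1])))
        else:
            mm=np.zeros(bl.shape,np.uint8);mm[v[m],u[m]]=1
            k,L,st,ce=cv2.connectedComponentsWithStats(mm)
            for i in range(1,k):
                if st[i,4]<40: continue
                Q,_,_=world(im,L==i);zt=np.percentile(Q[:,2],90);T=Q[Q[:,2]>zt-.005]
                (cx,cy),rr=cv2.minEnclosingCircle((T[:,:2]*1000).astype(np.float32))
                print("cap",ce[i].round(),st[i,4],"zt",zt.round(4),"med",np.median(T,0).round(4),"circ",round(cx,1),round(cy,1),round(rr,1))
E
```

```text
t 1.1 pos [ 0.2241 -0.5834  0.2135] x [ 0. -0. -1.] jawyaw -68.99 q6 -0.12 shift [ 0.054  2.205 -2.004] total mm [  13.5  551.2 -501.1] turn -0.767 F [0.3 0.1 0.2] open 0.0851
top tray ((487.0686950683594, -312.95440673828125), (462.254638671875, 157.58497619628906), 53.96986389160156) [0.0029 0.0073 0.0231]
rim 2405 ((478.1161193847656, -322.5206298828125), (437.4556579589844, 152.00991821289062), 55.57020568847656)
pca [ 0.50795465 -0.29133169] [0.60525793 0.79602942] 52.752595301949334
cap [47. 25.] 3723 zt 0.1483 med [0.8767 0.4926 0.1561] circ 881.0 486.5 31.9
cap [224. 145.] 185 zt 0.0862 med [0.6475 0.1635 0.0845] circ 647.8 164.1 12.8
cap [210. 194.] 188 zt 0.0962 med [0.56   0.1819 0.0945] circ 560.1 183.0 12.8
cap [240. 192.] 136 zt 0.1019 med [0.5606 0.1313 0.1004] circ 561.0 132.1 10.7
cap [272. 192.] 128 zt 0.0884 med [0.5611 0.0802 0.0865] circ 561.5 80.5 10.6
cap [183. 198.] 321 zt 0.0785 med [0.5593 0.2336 0.0767] circ 559.3 234.3 17.1
cap [  8. 262.] 1474 zt 0.1544 med [0.4545 0.4739 0.1528] circ 455.2 487.9 91.2
cap [204. 251.] 202 zt 0.086 med [0.4671 0.1939 0.0843
[... 276 characters left out ...]
2421302 -0.26835121] [0.59924752 0.80056381] 53.183975752457414
cap [439.  27.] 704 zt 0.1433 med [ 0.6497 -0.7404  0.144 ] circ 649.3 -753.3 121.8
cap [ 17. 260.] 3123 zt 0.1371 med [0.9194 0.4211 0.1428] circ 913.6 431.1 31.6
cap [299. 216.] 117 zt 0.0863 med [0.5589 0.0818 0.0852] circ 559.5 81.4 11.2
cap [237. 224.] 159 zt 0.0841 med [0.6452 0.1636 0.0829] circ 645.9 163.0 13.0
cap [282. 230.] 124 zt 0.1002 med [0.5586 0.1319 0.099 ] circ 559.5 131.0 11.4
cap [264. 251.] 182 zt 0.0942 med [0.5576 0.1834 0.0931] circ 558.5 182.8 13.0
cap [246. 278.] 321 zt 0.0764 med [0.5566 0.2343 0.0752] circ 557.1 233.2 17.4
cap [301. 286.] 201 zt 0.0842 med [0.4648 0.1944 0.0833] circ 465.3 193.9 12.9
```

move_arm:
  increments:
    - [[0,0.1,-0.09,0],[0,0.11,-0.1,0],[0,0.11,-0.1,0],[0,0.11,-0.1,0],[0,0.11,-0.1,0],[0,0.11,-0.1,0],[0,0.11,-0.1,0],[0,0.11,-0.1,0],[0,0.11,-0.1,0],[0,0.11,-0.1,0],[0,0.11,-0.1,0],[0,0.11,-0.1,0],[0,0.11,-0.1,0],[0,0.11,-0.1,0],[0,0.11,-0.1,0],[0,0.11,-0.1,0],[0,0.11,-0.1,0],[0,0.11,-0.1,0],[0,0.11,-0.1,0],[0,0.11,-0.1,0]]
  gripper: 0
  squeeze: 30

```text
t: 2.87
tool_pos: [0.5574, 0.0793, 0.2137]
tool_rot: [0.935, 1.36, -0.934]
contact_force: [0.9, -0.8, -0.6]
opening: 0.0857
```

move_arm:
  increments:
    - [[0,0,0,-0.07],[0,0,0,-0.07],[0,0,0,-0.07],[0,0,0,-0.07],[0,0,0,-0.07],[0,0,0,-0.07],[0,0,0,-0.07],[0,0,0,-0.07],[0,0,0,-0.07],[0,0,0,-0.07],[0,0,0,-0.07],[0,0,0,0],[0,0,0,0]]

```text
t: 3.95
tool_pos: [0.5568, 0.0773, 0.2135]
tool_rot: [-0.002, 1.571, 0.002]
contact_force: [-0.0, 0.2, -0.5]
opening: 0.0855
```

```bash
python3 - <<'E'
from h import *
plan(.560,.081,.065,1)
im=ctrl.get_image("wrist");save("w1.png",im["pixels"]);print(im["K"],im["tool_from_camera"].round(3))
im=ctrl.get_image("top");hsv=cv2.cvtColor(im["pixels"],cv2.COLOR_RGB2HSV)
bl=cv2.inRange(hsv,(95,90,50),(130,255,255))
k,L,st,ce=cv2.connectedComponentsWithStats(bl)
i=L[200,442] or L[217,455];Q,_,_=world(im,L==i)
print(st[i],ce[i],np.percentile(Q[:,2],[2,50,98]).round(4))
r=cv2.minAreaRect((Q[:,:2]*1000).astype(np.float32));print(r)
# yaw + centre: fit robust by long edges
best=None
for a in np.radians(np.arange(0,90,.25)):
    ux=np.array([np.cos(a),np.sin(a)]);s=Q[:,:2]@ux;w=np.percentile(s,98.5)-np.percentile(s,1.5)
    for sg in(0,):
        if best is None or w<best[0]: best=(w,a,(np.percentile(s,98.5)+np.percentile(s,1.5))/2)
print(best,np.degrees(best[1]))
for sgn in (1,):
    a=best[1];ux=np.array([np.cos(a),np.sin(a)]);uy=np.array([-np.sin(a),np.cos(a)])
    t=Q[:,:2]@uy;sx=Q[:,:2]@ux-best[2]
    wide=t[abs(sx)>21];print("ends along y of wide part",np.percentile(wide,[1,99]),"tab tip",t.max(),t.min())
E
```

```text
t 3.95 pos [0.5568 0.0773 0.2135] x [ 0.  0. -1.] jawyaw 0.16 q6 0.0 shift [0.594 0.015 0.013] total mm [148.5   3.7   3.2] turn -0.009 F [-0.   0.2 -0.5] open 0.0855
[[309.70691629   0.         319.10755336]
 [  0.         309.70691629 199.66415774]
 [  0.           0.           1.        ]] [[-0.001  0.271 -0.963 -0.161]
 [ 0.001  0.963  0.271  0.069]
 [ 1.    -0.    -0.001  0.   ]
 [ 0.     0.     0.     1.   ]]
[ 404  135   88  129 4231] [446.4131411 200.1271567] [-0.0003  0.0058  0.0168]
((563.001708984375, -221.2040557861328), (249.9551239013672, 62.818077087402344), 24.60152244567871)
(np.float64(0.12537033316139595), np.float64(1.5664330036649108), np.float64(-0.22127794593544473)) 89.75Traceback (most recent call last):
  File "<stdin>", line 20, in <module>
    return _quantile_unchecked(
        a, q, axis, out, overwrite_input, method, keepdims, weights)
    return _ureduce(a,
                    func=_quantile_ureduce_func,
    ...<5 lines>...
                    overwrite_input=overwrite_input,
                    method=method)
    r = func(a, **kwargs)
    result = _quantile(arr,
                       quantiles=q,
    ...<2 lines>...
                       out=out,
                       weights=wgt)
    slices_having_nans = np.isnan(arr[-1, ...])
                                  ~~~^^^^^^^^^
IndexError: index -1 is out of bounds for axis 0 with size 0
```

View pics/w1.png

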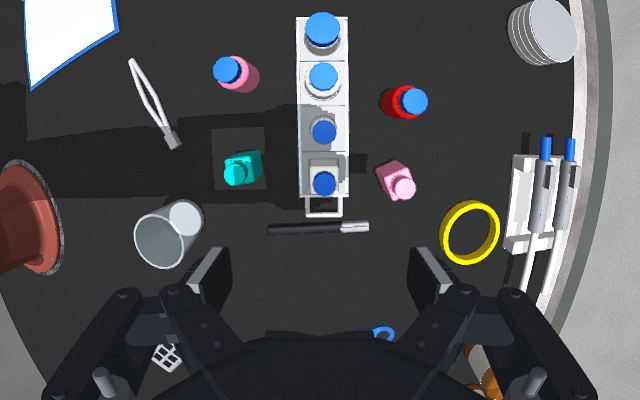

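```bash
python3 - <<'E'
from h import *
for c,px in(("top",[(200,442),(217,455)]),("side",[(154,380),(158,390)])):
    im=ctrl.get_image(c);hsv=cv2.cvtColor(im["pixels"],cv2.COLOR_RGB2HSV)
    bl=cv2.inRange(hsv,(95,90,50),(130,255,255))
    k,L,st,ce=cv2.connectedComponentsWithStats(bl)
    i=L[px[0]] or L[px[1]];Q,_,_=world(im,L==i);Q=Q[(Q[:,2]>-.01)&(Q[:,2]<.03)]
    c0=np.median(Q[:,:2],0);Q[:,:2]-=c0
    def f(a):
        s=Q[:,:2]@[np.cos(a),np.sin(a)];p=np.percentile(s,[2,98]);return p[1]-p[0],p.mean(),a
    w,m,a=min(f(a) for a in np.radians(np.arange(-90,-40,.25)))
    ux=np.array([np.cos(a),np.sin(a)]);uy=np.array([-np.sin(a),np.cos(a)])
    t=Q[:,:2]@uy;sx=Q[:,:2]@ux-m;wide=t[abs(sx)>22];e=np.percentile(wide,[1,99])
    rim=(Q[:,2]>.011)
    print(c,"w",w,"yaw",np.degrees(a),"ends",e,"tip",np.percentile(t,99.7),t.min())
    for nm,off in(("ends",e.mean()),("tip",(np.percentile(t,99.7)+t.min())/2-.0192)):
        C=c0+ux*m+uy*off
        print(nm,"C",C.round(4),[(C+uy*y).round(4).tolist() for y in(.0765,.0255,-.0255,-.0765)])
E
```

```text
Traceback (most recent call last):
IndexError: index -1 is out of bounds for axis 0 with size 0
```

move_arm:
  increments:
    - [[0.06,0.015,0.013,-0.009],[0.1,0,0,0],[0.1,0,0,0],[0.1,0,0,0],[0.1,0,0,0],[0.08,0,0,0],[0.05,0,0,0],[0.03,0,0,0],[0.03,0,0,0],[0,0,0,0],[0,0,0,0]]

```text
t: 5.02
tool_pos: [0.5607, 0.0811, 0.0518]
tool_rot: [-0.015, 1.57, 0.015]
contact_force: [0.1, 0.8, -0.1]
opening: 0.0855
```

The wrist view confirms the row: the white square bottle (323,180) stands next to the wire handle (323,205), then vial, bottle and jar. The pink and turquoise squares are outside the rack. I'll grip the square and fix the unit slip in the script.

move_arm:
  increments:
    - [[0,0,0,0],[0,0,0,0],[0,0,0,0],[0,0,0,0],[0,0,0,0],[0,0,0,0],[0,0,0,0],[0,0,0,0],[0,0,0,0],[0,0,0,0]]
  gripper: 1
  squeeze: 30

```text
t: 5.85
tool_pos: [0.5604, 0.0811, 0.0515]
tool_rot: [-0.015, 1.57, 0.015]
contact_force: [-0.1, 0.6, 3.1]
opening: 0.0214
```

```bash
cat > tray.py <<'E'
from h import *
for c,px in(("top",[(200,442),(217,455)]),("side",[(154,380),(158,390)])):
    im=ctrl.get_image(c);hsv=cv2.cvtColor(im["pixels"],cv2.COLOR_RGB2HSV)
    bl=cv2.inRange(hsv,(95,90,50),(130,255,255))
    k,L,st,ce=cv2.connectedComponentsWithStats(bl)
    i=L[px[0]] or L[px[1]];Q,_,_=world(im,L==i);Q=Q[(Q[:,2]>-.01)&(Q[:,2]<.03)]
    c0=np.median(Q[:,:2],0);Q[:,:2]-=c0
    def f(a):
        s=Q[:,:2]@[np.cos(a),np.sin(a)];p=np.percentile(s,[2,98]);return p[1]-p[0],p.mean(),a
    w,m,a=min(f(a) for a in np.radians(np.arange(-90,-40,.25)))
    ux=np.array([np.cos(a),np.sin(a)]);uy=np.array([-np.sin(a),np.cos(a)])
    t=Q[:,:2]@uy;sx=Q[:,:2]@ux-m;wide=t[abs(sx)>.022];e=np.percentile(wide,[1,99])
    print(c,len(Q),"w",w,"yaw",np.degrees(a),"ends",e,"tip",np.percentile(t,99.7),t.min())
    for nm,off in(("ends",e.mean()),("tip",(np.percentile(t,99.7)+t.min())/2-.0192)):
        C=c0+ux*m+uy*off
        print(nm,"C",C.round(4),[(C+uy*y).round(4).tolist() for y in(.0765,.0255,-.0255,-.0765)])
E
python3 tray.py
```

```text
top 4224 w 0.05973789000088555 yaw -65.25 ends [-0.10922147  0.10224371] tip 0.13495560357651978 -0.1123279237107515
ends C [ 0.5479 -0.2273] [[0.6174, -0.1953], [0.5711, -0.2166], [0.5248, -0.238], [0.4785, -0.2593]]
tip C [ 0.5439 -0.2291] [[0.6134, -0.1971], [0.5671, -0.2185], [0.5208, -0.2398], [0.4745, -0.2612]]
side 1630 w 0.07366522414297806 yaw -65.0 ends [-0.09453943  0.13642469] tip 0.14227215741949 -0.09914295022474079
ends C [ 0.5567 -0.2299] [[0.626, -0.1975], [0.5798, -0.2191], [0.5336, -0.2407], [0.4874, -0.2622]]
tip C [ 0.5399 -0.2377] [[0.6092, -0.2054], [0.563, -0.2269], [0.5168, -0.2485], [0.4705, -0.2701]]
```

```bash
python3 - <<'E'
from h import *
plan(.56,.081,.05,1)
a=ctrl.get_image("side")["pixels"];w=ctrl.get_image("wrist")["pixels"]
s=cv2.resize(a[140:320,200:400],(500,450),interpolation=3);w=cv2.resize(w[60:360,220:420],(300,450))
save("g1.png",np.hstack([s,w]))
E
```

```text
t 5.95 pos [0.5604 0.0811 0.0514] x [ 0.001  0.    -1.   ] jawyaw 1.12 q6 -0.01 shift [ 0.006 -0.    -0.002] total mm [ 1.4 -0.1 -0.4] turn 0.001 F [-0.2 -0.2  3.1] open 0.0215
```

View pics/g1.png

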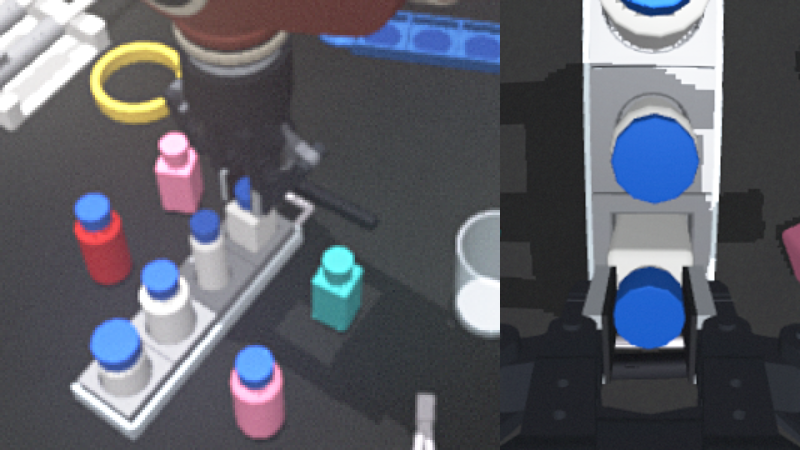

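```bash
python3 - <<'E'
from h import *
im=ctrl.get_image("side");d=im["depth"];
m=np.ones(d.shape,bool);P,v,u=world(im,m)
for c in(289,291,297,300,302,304,306):
    print(c,[(int(r),*P[(v==r)&(u==c)][0].round(3).tolist()) for r in range(208,236,2) if ((v==r)&(u==c)).any()])
a=im["pixels"];save("g2.png",cv2.resize(a[180:260,260:340],(640,640),interpolation=0)[:600])
E
```

```text
289 [(208, 0.574, 0.091, 0.107), (210, 0.572, 0.094, 0.105), (212, 0.573, 0.093, 0.097), (214, 0.573, 0.094, 0.092), (216, 0.575, 0.092, 0.082), (218, 0.575, 0.093, 0.077), (220, 0.613, 0.056, -0.0), (222, 0.609, 0.061, 0.001), (224, 0.606, 0.065, 0.0), (226, 0.602, 0.069, 0.001), (228, 0.585, 0.086, 0.027), (230, 0.583, 0.09, 0.026), (232, 0.579, 0.094, 0.027), (234, 0.551, 0.122, 0.077)]
291 [(208, 0.571, 0.088, 0.106), (210, 0.571, 0.089, 0.101), (212, 0.57, 0.091, 0.098), (214, 0.57, 0.091, 0.091), (216, 0.57, 0.092, 0.086), (218, 0.57, 0.093, 0.081), (220, 0.571, 0.092, 0.073), (222, 0.571, 0.093, 0.067), (224, 0.569, 0.096, 0.065), (226, 0.57, 0.096, 0.057), (228, 0.571, 0.095, 0.049), (230, 0.571, 0.096, 0.043), (232, 0.572, 0.095, 0.034), (234, 0.573, 0.095, 0.026)]
297 [(208, 0.546, 0.099, 0.135), (210, 0.571, 0.073, 0.084), (212, 0.566, 0.079, 0.087), (214, 0.564, 0.08, 0.084), (216, 0.561, 0.085, 0.086), (218, 0.558, 0.088, 0.085), (220, 0.556, 0.091, 0.083), (222, 0.557, 0.091, 0.076), (224, 0.558, 0.09, 0.066), (226, 0.557, 0.092, 0.064), (228, 0.555, 0.095, 0.062), (230
[... 956 characters left out ...]
), (214, 0.536, 0.093, 0.119), (216, 0.535, 0.094, 0.115), (218, 0.541, 0.088, 0.098), (220, 0.54, 0.089, 0.093), (222, 0.542, 0.087, 0.083), (224, 0.542, 0.088, 0.078), (226, 0.542, 0.089, 0.072), (228, 0.544, 0.086, 0.061), (230, 0.545, 0.086, 0.053), (232, 0.545, 0.086, 0.046), (234, 0.545, 0.087, 0.04)]
306 [(208, 0.541, 0.08, 0.119), (210, 0.539, 0.083, 0.119), (212, 0.535, 0.088, 0.121), (214, 0.534, 0.09, 0.117), (216, 0.535, 0.088, 0.108), (218, 0.535, 0.089, 0.103), (220, 0.536, 0.088, 0.095), (222, 0.536, 0.089, 0.09), (224, 0.536, 0.089, 0.083), (226, 0.538, 0.088, 0.074), (228, 0.545, 0.079, 0.052), (230, 0.545, 0.08, 0.046), (232, 0.545, 0.08, 0.039), (234, 0.544, 0.082, 0.035)]
```

View pics/g2.png

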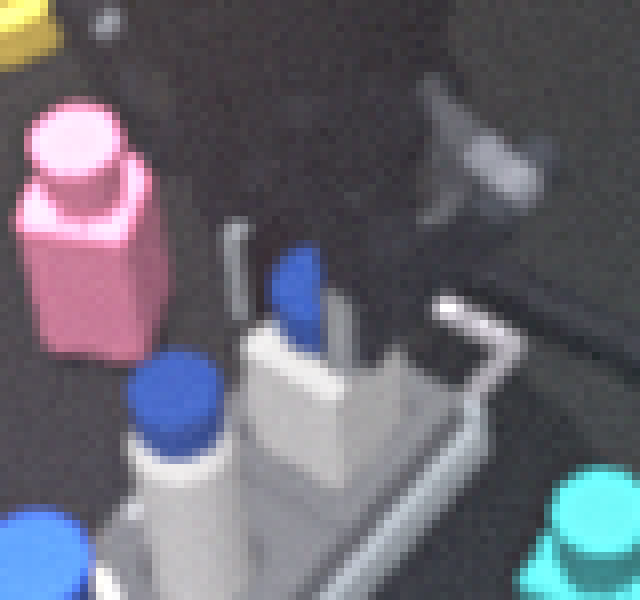

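The pads closed on the cap: their tips stand at z≈0.067, about 16 mm above the TCP reading rather than below it. I'll reopen a little, go 20 mm lower and grip the flat body.

move_arm:
  increments:
    - [[0,0,0,0],[0,0,0,0],[0,0,0,0],[0,0,0,0],[0.02,0,0,0],[0.03,0,0,0],[0.03,0,0,0],[0,0,0,0]]
  gripper: 0.35

```text
t: 6.77
tool_pos: [0.5581, 0.0811, 0.0283]
tool_rot: [-0.015, 1.575, 0.015]
contact_force: [-1.2, 0.3, -0.2]
opening: 0.0556
```

move_arm:
  increments:
    - [[0,0,0,0],[0,0,0,0],[0,0,0,0],[0,0,0,0],[0,0,0,0],[0,0,0,0],[0,0,0,0],[0,0,0,0]]
  gripper: 1

```text
t: 7.43
tool_pos: [0.56, 0.0811, 0.031]
tool_rot: [-0.015, 1.571, 0.015]
contact_force: [-1.0, -0.3, -1.0]
opening: 0.0294
```

```bash
python3 - <<'E'
from h import *
plan(.56,.081,.05,1)
im=ctrl.get_image("side");P,v,u=world(im)
for c in(302,304,306,308):
    print(c,[(int(r),*P[(v==r)&(u==c)][0].round(3).tolist()) for r in range(216,244,2) if ((v==r)&(u==c)).any()])
a=im["pixels"];save("g3.png",cv2.resize(a[180:260,260:340],(480,480),interpolation=0))
E
```

```text
t 7.4333 pos [0.56   0.0811 0.031 ] x [ 0.  0. -1.] jawyaw 1.13 q6 -0.01 shift [-0.076 -0.001 -0.   ] total mm [-19.   -0.1  -0. ] turn 0.001 F [-1.  -0.3 -1. ] open 0.0294
302 [(216, 0.536, 0.098, 0.119), (218, 0.541, 0.093, 0.103), (220, 0.541, 0.094, 0.098), (222, 0.544, 0.091, 0.086), (224, 0.543, 0.092, 0.081), (226, 0.544, 0.092, 0.074), (228, 0.545, 0.091, 0.065), (230, 0.544, 0.093, 0.061), (232, 0.545, 0.092, 0.053), (234, 0.544, 0.094, 0.049), (236, 0.544, 0.095, 0.044), (238, 0.545, 0.093, 0.033), (240, 0.546, 0.094, 0.026), (242, 0.543, 0.097, 0.026)]
304 [(216, 0.534, 0.095, 0.117), (218, 0.536, 0.093, 0.106), (220, 0.537, 0.093, 0.1), (222, 0.536, 0.094, 0.096), (224, 0.538, 0.092, 0.085), (226, 0.538, 0.093, 0.08), (228, 0.538, 0.093, 0.073), (230, 0.54, 0.091, 0.063), (232, 0.54, 0.092, 0.056), (234, 0.544, 0.088, 0.041), (236, 0.544, 0.089, 0.037), (238, 0.544, 0.089, 0.029), (240, 0.542, 0.092, 0.028), (242, 0.54, 0.095, 0.026)]
306 [(216, 0.533, 0.09, 0.112), (218, 0.533, 0.091, 0.108), (220, 0.533, 0.092, 0.102), (222, 0.531, 0.094, 0.099), (224, 0.533, 0.093, 0.091), (226, 0.537, 0.088, 0.076), (228, 0.538, 0.088, 0.068), (230, 0.537, 0.089, 0.064), (232, 0.537, 0.089, 0.057), (234, 0.538, 0.088, 0.047), (236, 0.544, 0.082, 0.028), (238, 0.542, 0.085, 0.025), (240, 0.538, 0.09, 0.028), (242, 0.536, 0.093, 0.026)]
308 [(216, 0.537, 0.08, 0.098), (218, 0.533, 0.085, 0.101), (220, 0.532, 0.088, 0.098), (222, 0.531, 0.088, 0.093), (224, 0.531, 0.089, 0.087), (226, 0.532, 0.088, 0.079), (228, 0.532, 0.088, 0.073), (230, 0.532, 0.089, 0.066), (232, 0.533, 0.088, 0.059), (234, 0.545, 0.074, 0.025), (236, 0.54, 0.081, 0.031), (238, 0.539, 0.083, 0.027), (240, 0.536, 0.087, 0.026), (242, 0.536, 0.087, 0.02)]
```

View pics/g3.png

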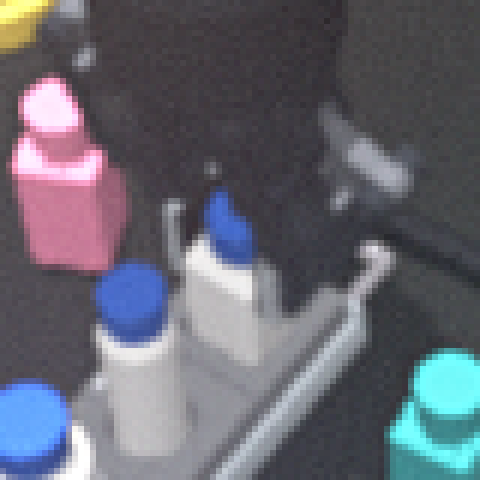

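Now it holds the body (opening 29.4 mm). Tips are at z≈0.047 with the TCP at 0.031, and the underside sits 21 mm below the TCP reading. I'll lift and turn to the tray's yaw.

move_arm:
  increments:
    - [[-0.02,0,0,0],[-0.04,0,0,0],[-0.06,0,0,0],[-0.08,0,0,0.03],[-0.08,0,0,0.06],[-0.08,0,0,0.06],[-0.08,0,0,0.06],[-0.06,0,0,0.06],[-0.04,0,0,0.06],[0,0,0,0.06],[0,0,0,0.06],[0,0,0,0.06],[0,0,0,0.06],[0,0,0,0.06],[0,0,0,0.06],[0,0,0,0.047],[0,0,0,0]]

```text
t: 8.9
tool_pos: [0.5602, 0.0811, 0.1672]
tool_rot: [0.886, 1.382, -0.885]
contact_force: [0.4, -0.5, 0.1]
opening: 0.0292
```

```bash
python3 - <<'E'
from h import *
plan(.615,-.196,.166,-65.2)
im=ctrl.get_image("top");a=im["pixels"]
c=cv2.resize(a[120:280,390:510],(600,800),interpolation=3)[:,:];save("t2.png",cv2.resize(c,(450,600)))
hsv=cv2.cvtColor(a,cv2.COLOR_RGB2HSV)
for p in[(167,427),(192,441),(217,455),(242,468)]: print(p,a[p],hsv[p],"wall/edge",hsv[p[0]-14,p[1]])
# pixel -> world on z=.005
K=im["K"];T=im["extrinsics"]
def ray(r,c,z):
    d=T[:3,:3]@np.array([(c-K[0,2])/K[0,0],-(r-K[1,2])/K[1,1],-1]);o=T[:3,3];return o+d*(z-o[2])/d[2]
hue=hsv[...,0].astype(int)
m=((hue>=112)&(hue<=130)&(hsv[...,1]>60)&(hsv[...,2]>40)).astype(np.uint8);m[:,:390]=0;m[:,510:]=0
m=cv2.morphologyEx(m,cv2.MORPH_OPEN,np.ones((3,3),np.uint8))
k,L,st,ce=cv2.connectedComponentsWithStats(m)
for i in range(1,k):
    if st[i,4]>60: print(ce[i].round(1),st[i],ray(ce[i][1],ce[i][0],.005).round(4))
E
```

```text
t 8.9 pos [0.5602 0.0811 0.1672] x [ 0.001 -0.    -1.   ] jawyaw -65.27 q6 1.15 shift [ 0.005 -0.265  1.098] total mm [  1.2 -66.2 274.6] turn -0.001 F [ 0.4 -0.5  0.1] open 0.0292
(167, 427) [ 93 131 193] [109 132 193] wall/edge [106 151 186]
(192, 441) [100 138 197] [108 126 197] wall/edge [105 148 204]
(217, 455) [ 98 136 196] [108 128 196] wall/edge [104 144 216]
(242, 468) [ 99 135 196] [109 126 196] wall/edge [105 144 214]
```

View pics/t2.png

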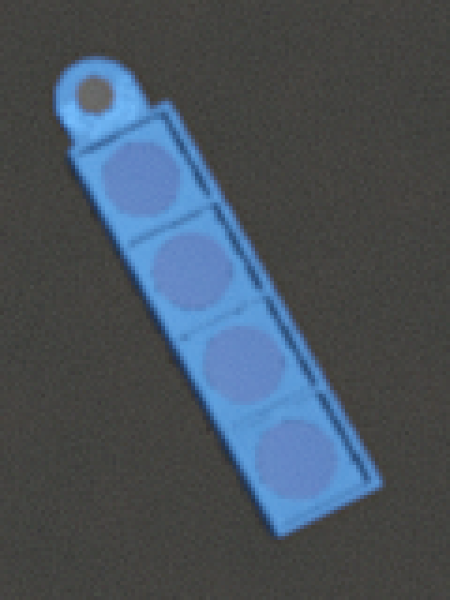

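Lighting is fine. The four floor discs are at crop (141,179), (192,272), (243,365) and (294,459), with the tab at (95,95). I'll project these.

```bash
python3 - <<'E'
from h import *
im=ctrl.get_image("top");K=im["K"];T=im["extrinsics"]
W=[]
for x,y in[(141,179),(192,272),(243,365),(294,459)]:
    c=390+(x+.5)/3.75-.5;r=120+(y+.5)/3.75-.5
    d=T[:3,:3]@np.array([(c-K[0,2])/K[0,0],-(r-K[1,2])/K[1,1],-1]);o=T[:3,3];W.append((o+d*(.005-o[2])/d[2])[:2])
W=np.array(W);print(W.round(4));d=(W[0]-W[3]);print(np.hypot(*d),np.degrees(np.arctan2(d[1],d[0])))
u=d/np.hypot(*d);C=W.mean(0);P=[C+u*y for y in(.0765,.0255,-.0255,-.0765)];np.save("pk.npy",P);print(C,np.round(P,4))
plan(*P[0],.166,np.degrees(np.arctan2(d[1],d[0]))-90)
E
```

```text
[[ 0.6137 -0.1947]
 [ 0.5666 -0.2161]
 [ 0.5206 -0.2371]
 [ 0.4749 -0.2576]]
0.15231066125453613 24.371960814576457
[ 0.54395374 -0.22635387] [[ 0.6136 -0.1948]
 [ 0.5672 -0.2158]
 [ 0.5207 -0.2369]
 [ 0.4743 -0.2579]]
t 9.0 pos [0.5602 0.0811 0.1668] x [ 0.001  0.    -1.   ] jawyaw -65.09 q6 1.15 shift [ 0.004 -0.271  1.091] total mm [  0.9 -67.7 272.8] turn 0.006 F [-0.2 -0.2 -0.2] open 0.0291
```

move_arm:
  increments:
    - [[0,-0.01,0.041,0],[0,-0.02,0.07,0],[0,-0.025,0.1,0],[0,-0.03,0.12,0],[0,-0.03,0.12,0],[0,-0.03,0.12,0],[0,-0.03,0.12,0],[0,-0.03,0.12,0],[0,-0.026,0.1,0],[0,-0.02,0.08,0],[0,-0.01,0.06,0],[0,-0.01,0.04,0],[0.05,0,0,0],[0.08,0,0,0],[0.09,0,0,0],[0.09,0,0,0],[0.08,0,0,0],[0.06,0,0,0],[0.04,0,0,0],[0,0,0,0]]

```text
t: 10.67
tool_pos: [0.6109, -0.1933, 0.0402]
tool_rot: [0.884, 1.389, -0.885]
contact_force: [-0.3, 0.2, -0.3]
opening: 0.0287
```

```bash
python3 - <<'E'
from h import *
plan(.6136,-.1948,.026,-65.4)
E
```

```text
t 10.6667 pos [ 0.6109 -0.1933  0.0402] x [-0.005  0.002 -1.   ] jawyaw -65.15 q6 0.71 shift [0.057 0.007 0.01 ] total mm [14.1  1.8  2.5] turn 0.003 F [-0.3  0.2 -0.3] open 0.0287
```

move_arm:
  increments:
    - [[0.01,0.003,0.006,0],[0.015,0,0,0],[0.01,0,0,0],[0.005,0,0,0],[0,0,0,0],[0,0,0,0],[0,0,0,0]]

```text
t: 11.25
tool_pos: [0.6145, -0.1961, 0.0339]
tool_rot: [0.885, 1.383, -0.885]
contact_force: [-0.3, -1.2, -0.9]
opening: 0.0295
```

```bash
python3 - <<'E'
from h import *
plan(.6136,-.1948,.026,-65.4)
E
```

```text
t 11.25 pos [ 0.6145 -0.1961  0.0339] x [ 0.001 -0.    -1.   ] jawyaw -65.21 q6 0.71 shift [ 0.032 -0.001 -0.006] total mm [ 7.9 -0.2 -1.5] turn 0.002 F [-0.3 -1.2 -0.9] open 0.0295
```

move_arm:
  increments:
    - [[0.01,0,-0.004,0],[0.01,0,0,0],[0.006,0,0,0],[0,0,0,0],[0,0,0,0],[0,0,0,0]]

```text
t: 11.75
tool_pos: [0.6138, -0.195, 0.027]
tool_rot: [0.885, 1.384, -0.885]
contact_force: [-0.4, -0.3, -0.0]
opening: 0.0293
```

move_arm:
  increments:
    - [[0.003,0,0,0],[0.003,0,0,0],[0,0,0,0],[0,0,0,0]]

```text
t: 12.08
tool_pos: [0.6141, -0.1952, 0.026]
tool_rot: [0.885, 1.383, -0.885]
contact_force: [-0.7, -0.2, 1.5]
opening: 0.0293
```

Touchdown at z=0.026 with 1.5 N. Releasing and rising.

move_arm:
  increments:
    - [[0,0,0,0],[0,0,0,0],[0,0,0,0],[0,0,0,0],[-0.02,0,0,0],[-0.05,0,0,0],[-0.08,0,0,0],[-0.1,0,0,0],[-0.1,0,0,-0.03],[-0.1,0,0,-0.06],[-0.08,0,0,-0.06],[-0.03,0,0,-0.06],[0,0,0,-0.06],[0,0,0,-0.06],[0,0,0,-0.06],[0,0,0,-0.06],[0,0,0,-0.07],[0,0,0,-0.07],[0,0,0,-0.07],[0,0,0,-0.07]]
  gripper: 0.4

```text
t: 13.75
tool_pos: [0.6141, -0.1951, 0.1671]
tool_rot: [-0.012, 1.569, 0.011]
contact_force: [0.4, 1.4, 0.7]
opening: 0.0512
```

move_arm:
  increments:
    - [[0,0,0,-0.066],[0,0,0,0],[0,0,0,0]]

```text
t: 14.0
tool_pos: [0.6141, -0.1951, 0.1667]
tool_rot: [-0.087, 1.568, 0.086]
contact_force: [0.1, -0.2, 0.5]
opening: 0.0512
```

```bash
python3 - <<'E'
from h import *
plan(.560,.1315,.166,1)
im=ctrl.get_image("side");a=im["pixels"]
save("p1.png",cv2.resize(a[110:200,310:450],(700,450),interpolation=3))
E
```

```text
t 14.0 pos [ 0.6141 -0.1951  0.1667] x [ 0.001 -0.001 -1.   ] jawyaw 6.29 q6 -0.53 shift [ 0.002  1.322 -0.072] total mm [  0.4 330.6 -18. ] turn 0.059 F [ 0.1 -0.2  0.5] open 0.0512
```

View pics/p1.png

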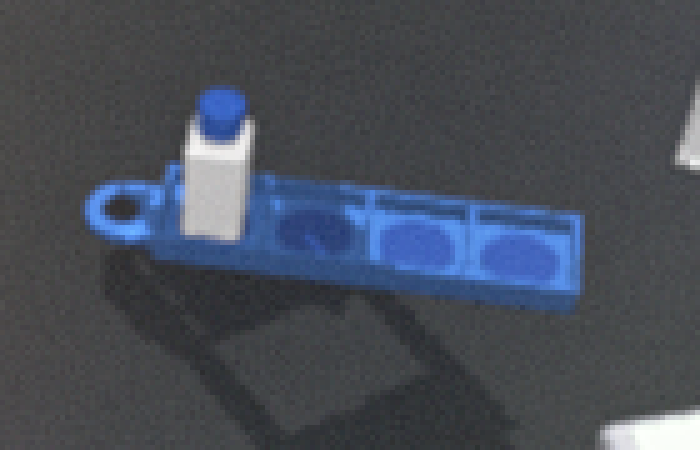

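Square is upright in the tab pocket (crop 215,170). Next the vial.

move_arm:
  increments:
    - [[0,0,0,0.059],[0,0.06,-0.0136,0],[0,0.1,-0.014,0],[0,0.13,-0.02,0],[0,0.15,-0.022,0],[0,0.15,-0.022,0],[0,0.15,-0.022,0],[0,0.15,-0.022,0],[0,0.13,-0.02,0],[0,0.11,-0.015,0],[0,0.08,-0.012,0],[0,0.06,-0.006,0],[0,0.04,-0.005,0],[0.04,0,0,0],[0.07,0,0,0],[0.08,0,0,0],[0.08,0,0,0],[0,0,0,0],[0,0,0,0]]

```text
t: 15.63
tool_pos: [0.5577, 0.1306, 0.0962]
tool_rot: [-0.015, 1.575, 0.014]
contact_force: [0.8, -0.2, 0.0]
opening: 0.0514
```

```bash
python3 - <<'E'
from h import *
plan(.560,.1315,.036,1)
E
```

```text
t 15.6333 pos [0.5577 0.1306 0.0962] x [-0.004 -0.001 -1.   ] jawyaw 1.08 q6 0.08 shift [0.241 0.003 0.01 ] total mm [60.1  0.9  2.6] turn 0.001 F [ 0.8 -0.2  0. ] open 0.0514
```

move_arm:
  increments:
    - [[0.03,0.003,0.004,0],[0.06,0,0,0],[0.06,0,0,0],[0.05,0,0,0],[0.03,0,0,0],[0.01,0,0,0],[0,0,0,0],[0,0,0,0],[0,0,0,0]]

```text
t: 16.38
tool_pos: [0.5609, 0.1323, 0.0391]
tool_rot: [-0.015, 1.569, 0.016]
contact_force: [0.4, 0.5, 0.8]
opening: 0.0515
```

move_arm:
  increments:
    - [[0,0,0,0],[0,0,0,0],[0,0,0,0],[0,0,0,0],[0,0,0,0],[0,0,0,0],[0,0,0,0],[0,0,0,0]]
  gripper: 1

```text
t: 17.05
tool_pos: [0.5606, 0.1323, 0.0388]
tool_rot: [-0.015, 1.569, 0.016]
contact_force: [0.1, 0.1, 5.5]
opening: 0.0248
```

move_arm:
  increments:
    - [[-0.02,0,0,0],[-0.04,0,0,0],[-0.06,0,0,0],[-0.08,0,0,0.03],[-0.09,0,0,0.06],[-0.09,0,0,0.06],[-0.08,0,0,0.06],[-0.06,0,0,0.06],[-0.04,0,0,0.06],[0,0,0,0.06],[0,0,0,0.06],[0,0,0,0.06],[0,0,0,0.06],[0,0,0,0.06],[0,0,0,0.06],[0,0,0,0.049]]

```text
t: 18.38
tool_pos: [0.5593, 0.1322, 0.178]
tool_rot: [0.89, 1.382, -0.891]
contact_force: [0.1, 0.2, 0.1]
opening: 0.0246
```

move_arm:
  increments:
    - [[0,-0.02,0.047,0],[0,-0.04,0.09,0],[0,-0.05,0.12,0],[0,-0.06,0.14,0],[0,-0.06,0.14,0],[0,-0.06,0.14,0],[0,-0.06,0.14,0],[0,-0.06,0.14,0],[0,-0.05,0.12,0],[0,-0.046,0.1,0],[0,-0.03,0.06,0],[0,-0.02,0.04,0],[0,0,0,0],[0,0,0,0],[0,0,0,0]]

```text
t: 19.63
tool_pos: [0.5664, -0.215, 0.1779]
tool_rot: [0.887, 1.383, -0.886]
contact_force: [0.0, 0.0, -1.9]
opening: 0.0252
```

```bash
python3 - <<'E'
from h import *
plan(.5672,-.2158,.0338,-65.4)
im=ctrl.get_image("side");a=im["pixels"]
save("p2.png",cv2.resize(a[60:210,310:450],(560,600),interpolation=3))
E
```

```text
t 19.6333 pos [ 0.5664 -0.215   0.1779] x [-0.     0.001 -1.   ] jawyaw -65.31 q6 0.65 shift [0.576 0.002 0.005] total mm [144.1   0.4   1.1] turn 0.001 F [ 0.   0.  -1.9] open 0.0252
```

View pics/p2.png

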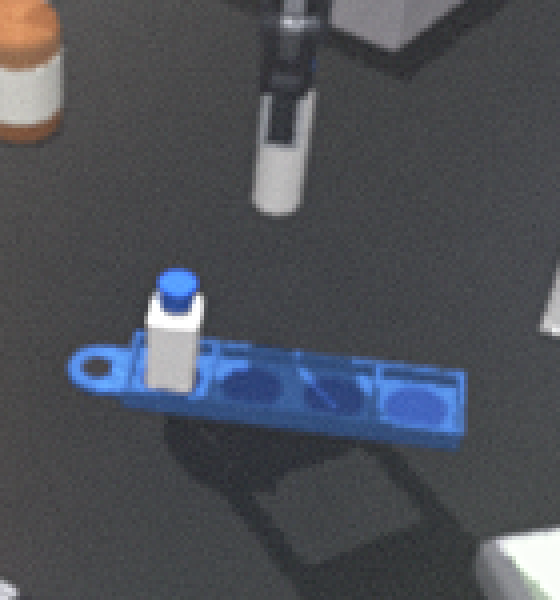

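The vial hangs vertical (its lean matches the perspective), over pocket 2. Lowering.

move_arm:
  increments:
    - [[0.03,0.002,0.004,0],[0.06,0,0,0],[0.08,0,0,0],[0.09,0,0,0],[0.09,0,0,0],[0.08,0,0,0],[0.06,0,0,0],[0.03,0,0,0],[0.015,0,0,0],[0.01,0,0,0],[0,0,0,0],[0,0,0,0],[0,0,0,0]]

```text
t: 20.77
tool_pos: [0.5683, -0.217, 0.0431]
tool_rot: [0.887, 1.38, -0.887]
contact_force: [0.5, -0.2, 0.0]
opening: 0.0246
```

```bash
python3 - <<'E'
from h import *
plan(.5672,-.2158,.0338,-65.4)
E
```

```text
t 20.7667 pos [ 0.5683 -0.217   0.0431] x [ 0.002 -0.001 -1.   ] jawyaw -65.38 q6 0.65 shift [ 0.037 -0.002 -0.006] total mm [ 9.3 -0.5 -1.6] turn 0.0 F [ 0.5 -0.2  0. ] open 0.0246
```

move_arm:
  increments:
    - [[0.01,0,-0.003,0],[0.01,0,0,0],[0.01,0,0,0],[0,0,0,0],[0,0,0,0]]

```text
t: 21.18
tool_pos: [0.567, -0.2159, 0.034]
tool_rot: [0.887, 1.383, -0.887]
contact_force: [0.2, -0.3, -1.1]
opening: 0.0249
```

move_arm:
  increments:
    - [[0.003,0,0,0],[0.002,0,0,0],[0,0,0,0],[0,0,0,0]]

```text
t: 21.52
tool_pos: [0.5674, -0.216, 0.0338]
tool_rot: [0.887, 1.382, -0.887]
contact_force: [-1.5, 0.5, 4.2]
opening: 0.0247
```

move_arm:
  increments:
    - [[0,0,0,0],[0,0,0,0],[0,0,0,0],[0,0,0,0],[-0.02,0,0,0],[-0.05,0,0,0],[-0.08,0,0,0],[-0.1,0,0,0],[-0.1,0,0,-0.03],[-0.1,0,0,-0.06],[-0.06,0,0,-0.06],[-0.02,0,0,-0.06],[0,0,0,-0.06],[0,0,0,-0.07],[0,0,0,-0.07],[0,0,0,-0.07],[0,0,0,-0.07],[0,0,0,-0.07],[0,0,0,-0.07],[0,0,0,-0.049]]
  gripper: 0.3

```text
t: 23.18
tool_pos: [0.5674, -0.2161, 0.167]
tool_rot: [-0.02, 1.569, 0.019]
contact_force: [0.4, -0.5, 0.2]
opening: 0.06
```

```bash
python3 - <<'E'
from h import *
plan(.559,.183,.166,1)
im=ctrl.get_image("side");a=im["pixels"]
save("p3.png",cv2.resize(a[100:210,310:450],(560,440),interpolation=3))
E
```

```text
t 23.1833 pos [ 0.5674 -0.2161  0.167 ] x [ 0.001 -0.001 -1.   ] jawyaw 1.41 q6 -0.51 shift [0.003 1.597 0.006] total mm [  0.7 399.2   1.4] turn 0.005 F [ 0.4 -0.5  0.2] open 0.06
```

View pics/p3.png

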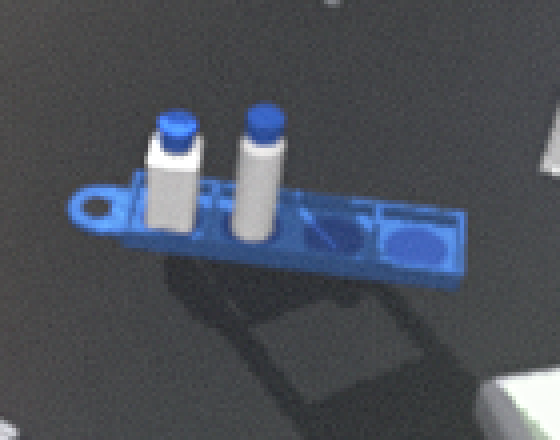

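Vial is upright in pocket 2 (crop 260,180). Now the bottle.

move_arm:
  increments:
    - [[0,0.06,0.006,0],[0,0.1,0,0],[0,0.14,0,0],[0,0.155,0,0],[0,0.155,0,0],[0,0.155,0,0],[0,0.155,0,0],[0,0.155,0,0],[0,0.155,0,0],[0,0.14,0,0],[0,0.1,0,0],[0,0.07,0,0],[0,0.04,0,0],[0,0.017,0,0],[0.04,0,0,0],[0.07,0,0,0],[0.08,0,0,0],[0.06,0,0,0],[0,0,0,0],[0,0,0,0]]

```text
t: 24.9
tool_pos: [0.5599, 0.182, 0.1015]
tool_rot: [-0.015, 1.574, 0.013]
contact_force: [0.1, 0.2, 0.2]
opening: 0.0598
```

```bash
python3 - <<'E'
from h import *
plan(.559,.183,.031,1)
E
```

```text
t 24.9 pos [0.5599 0.182  0.1015] x [-0.003 -0.001 -1.   ] jawyaw 1.02 q6 0.17 shift [ 0.282  0.004 -0.003] total mm [70.5  1.1 -0.7] turn 0.0 F [0.1 0.2 0.2] open 0.0598
```

move_arm:
  increments:
    - [[0.03,0.002,-0.006,0],[0.06,0,0,0],[0.07,0,0,0],[0.06,0,0,0],[0.04,0,0,0],[0.02,0,0,0],[0.01,0,0,0],[0,0,0,0],[0,0,0,0],[0,0,0,0]]

```text
t: 25.73
tool_pos: [0.5602, 0.1839, 0.0317]
tool_rot: [-0.015, 1.569, 0.016]
contact_force: [0.3, -0.2, 0.5]
opening: 0.0598
```

move_arm:
  increments:
    - [[0,0,0,0],[0,0,0,0],[0,0,0,0],[0,0,0,0],[0,0,0,0],[0,0,0,0],[0,0,0,0],[0,0,0,0]]
  gripper: 1

```text
t: 26.4
tool_pos: [0.56, 0.1839, 0.0314]
tool_rot: [-0.015, 1.569, 0.016]
contact_force: [0.2, 1.2, 5.7]
opening: 0.0349
```

move_arm:
  increments:
    - [[-0.02,0,0,0],[-0.04,0,0,0],[-0.06,0,0,0],[-0.08,0,0,0.03],[-0.09,0,0,0.06],[-0.09,0,0,0.06],[-0.08,0,0,0.06],[-0.07,0,0,0.06],[-0.05,0,0,0.06],[0,0,0,0.06],[0,0,0,0.06],[0,0,0,0.06],[0,0,0,0.06],[0,0,0,0.06],[0,0,0,0.06],[0,0,0,0.049]]

```text
t: 27.73
tool_pos: [0.5585, 0.1836, 0.1753]
tool_rot: [0.89, 1.382, -0.892]
contact_force: [1.1, 0.2, -1.5]
opening: 0.0346
```

move_arm:
  increments:
    - [[0,-0.03,0.05,0],[0,-0.05,0.08,0],[0,-0.06,0.11,0],[0,-0.075,0.13,0],[0,-0.075,0.13,0],[0,-0.075,0.13,0],[0,-0.075,0.13,0],[0,-0.075,0.13,0],[0,-0.075,0.13,0],[0,-0.075,0.13,0],[0,-0.06,0.11,0],[0,-0.05,0.09,0],[0,-0.03,0.06,0],[0,-0.021,0.034,0],[0,-0.015,0.02,0],[0,0,0.03,0],[0,0,0,0],[0,0,0,0],[0,0,0,0]]

```text
t: 29.32
tool_pos: [0.5239, -0.2425, 0.1754]
tool_rot: [0.886, 1.383, -0.886]
contact_force: [0.3, -0.6, -0.8]
opening: 0.0347
```

```bash
python3 - <<'E'
from h import *
plan(.5207,-.2369,.0264,-65.4)
E
```

```text
t 29.3167 pos [ 0.5239 -0.2425  0.1754] x [-0.  0. -1.] jawyaw -65.3 q6 0.58 shift [ 0.596 -0.002 -0.025] total mm [149.   -0.5  -6.4] turn 0.001 F [ 0.3 -0.6 -0.8] open 0.0347
```

Correct 6.4 mm across the tray, then lower 0.557 in this call.

move_arm:
  increments:
    - [[0.03,0,-0.015,0],[0.06,-0.001,-0.01,0],[0.08,0,0,0],[0.09,0,0,0],[0.09,0,0,0],[0.08,0,0,0],[0.06,0,0,0],[0.03,0,0,0],[0.02,0,0,0],[0.01,0,0,0],[0,0,0,0],[0,0,0,0],[0,0,0,0]]

```text
t: 30.4
tool_pos: [0.5217, -0.2383, 0.0393]
tool_rot: [0.887, 1.38, -0.887]
contact_force: [-0.5, 0.7, -0.5]
opening: 0.0345
```

```bash
python3 - <<'E'
from h import *
plan(.5207,-.2369,.0264,-65.4)
E
```

```text
t 30.4 pos [ 0.5217 -0.2383  0.0393] x [ 0.002 -0.001 -1.   ] jawyaw -65.38 q6 0.58 shift [ 0.051 -0.001 -0.007] total mm [12.9 -0.4 -1.7] turn 0.0 F [-0.5  0.7 -0.5] open 0.0345
```

move_arm:
  increments:
    - [[0.015,0,-0.004,0],[0.015,0,0,0],[0.01,0,0,0],[0.006,0,0,0],[0,0,0,0],[0,0,0,0],[0,0,0,0]]

```text
t: 30.98
tool_pos: [0.5205, -0.2369, 0.0265]
tool_rot: [0.887, 1.382, -0.887]
contact_force: [-0.7, 0.2, 0.7]
opening: 0.0349
```

move_arm:
  increments:
    - [[0.003,0,0,0],[0.002,0,0,0],[0,0,0,0],[0,0,0,0]]

```text
t: 31.32
tool_pos: [0.5206, -0.2369, 0.0264]
tool_rot: [0.887, 1.383, -0.887]
contact_force: [-3.8, 2.7, 6.1]
opening: 0.0345
```

move_arm:
  increments:
    - [[0,0,0,0],[0,0,0,0],[0,0,0,0],[0,0,0,0],[-0.02,0,0,0],[-0.05,0,0,0],[-0.08,0,0,0],[-0.1,0,0,0],[-0.1,0,0,-0.03],[-0.1,0,0,-0.06],[-0.08,0,0,-0.06],[-0.03,0,0,-0.06],[0,0,0,-0.06],[0,0,0,-0.07],[0,0,0,-0.07],[0,0,0,-0.07],[0,0,0,-0.07],[0,0,0,-0.07],[0,0,0,-0.07],[0,0,0,-0.049]]
  gripper: 0.3

```text
t: 32.98
tool_pos: [0.5207, -0.2371, 0.1667]
tool_rot: [-0.02, 1.569, 0.019]
contact_force: [-0.0, 0.3, -0.6]
opening: 0.06
```

```bash
python3 - <<'E'
from h import *
plan(.558,.234,.166,1)
im=ctrl.get_image("side");a=im["pixels"]
save("p4.png",cv2.resize(a[100:210,310:450],(560,440),interpolation=3))
E
```

```text
t 32.9833 pos [ 0.5207 -0.2371  0.1667] x [ 0.001 -0.001 -1.   ] jawyaw 1.41 q6 -0.58 shift [1.00e-03 1.88e+00 1.95e-01] total mm [4.00e-01 4.70e+02 4.88e+01] turn 0.005 F [-0.   0.3 -0.6] open 0.06
```

View pics/p4.png

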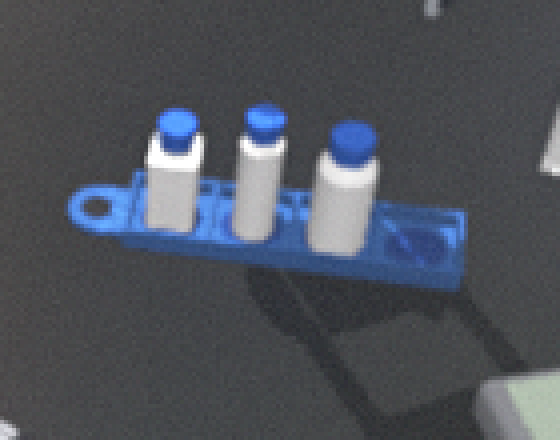

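The bottle is upright in pocket 3 (crop 345,190). Now the jar.

move_arm:
  increments:
    - [[0,0.06,0.006,0],[0,0.1,0.01,0],[0,0.13,0.013,0],[0,0.15,0.016,0],[0,0.15,0.016,0],[0,0.15,0.016,0],[0,0.15,0.016,0],[0,0.15,0.016,0],[0,0.15,0.016,0],[0,0.15,0.016,0],[0,0.15,0.016,0],[0,0.14,0.014,0],[0,0.12,0.01,0],[0,0.1,0.008,0],[0,0.07,0.006,0],[0,0.04,0,0],[0,0.02,0,0],[0,0,0,0],[0,0,0,0],[0,0,0,0]]

```text
t: 34.7
tool_pos: [0.5595, 0.258, 0.1653]
tool_rot: [-0.015, 1.571, 0.014]
contact_force: [-0.5, 0.3, -0.1]
opening: 0.0596
```

```bash
python3 - <<'E'
from h import *
plan(.558,.234,.022,1)
E
```

```text
t 34.7 pos [0.5595 0.258  0.1653] x [ 0. -0. -1.] jawyaw 1.04 q6 0.29 shift [ 0.573 -0.096 -0.008] total mm [143.3 -23.9  -1.9] turn 0.0 F [-0.5  0.3 -0.1] open 0.0596
```

move_arm:
  increments:
    - [[0,-0.04,-0.004,0],[0,-0.04,0,0],[0,-0.016,0,0],[0.04,0,0,0],[0.07,0,0,0],[0.08,0,0,0],[0.09,0,0,0],[0.09,0,0,0],[0.07,0,0,0],[0.06,0,0,0],[0.04,0,0,0],[0.02,0,0,0],[0.01,0,0,0],[0,0,0,0],[0,0,0,0],[0,0,0,0]]

```text
t: 36.03
tool_pos: [0.5599, 0.2352, 0.024]
tool_rot: [-0.015, 1.569, 0.016]
contact_force: [-0.0, 0.0, -0.2]
opening: 0.0597
```

move_arm:
  increments:
    - [[0,0,0,0],[0,0,0,0],[0,0,0,0],[0,0,0,0],[0,0,0,0],[0,0,0,0],[0,0,0,0],[0,0,0,0]]
  gripper: 1

```text
t: 36.7
tool_pos: [0.5594, 0.2351, 0.0238]
tool_rot: [-0.015, 1.57, 0.016]
contact_force: [-2.6, -0.2, 5.7]
opening: 0.0348
```

move_arm:
  increments:
    - [[-0.02,0,0,0],[-0.04,0,0,0],[-0.06,0,0,0],[-0.08,0,0,0.03],[-0.09,0,0,0.06],[-0.09,0,0,0.06],[-0.09,0,0,0.06],[-0.09,0,0,0.06],[-0.06,0,0,0.06],[0,0,0,0.06],[0,0,0,0.06],[0,0,0,0.06],[0,0,0,0.06],[0,0,0,0.06],[0,0,0,0.06],[0,0,0,0.049]]

```text
t: 38.03
tool_pos: [0.5587, 0.2349, 0.178]
tool_rot: [0.89, 1.381, -0.89]
contact_force: [0.1, 0.3, 0.3]
opening: 0.0344
```

move_arm:
  increments:
    - [[0,-0.034,0.05,0],[0,-0.061,0.09,0],[0,-0.075,0.11,0],[0,-0.089,0.13,0],[0,-0.089,0.13,0],[0,-0.089,0.13,0],[0,-0.089,0.13,0],[0,-0.089,0.13,0],[0,-0.089,0.13,0],[0,-0.089,0.13,0],[0,-0.089,0.13,0],[0,-0.089,0.13,0],[0,-0.068,0.1,0],[0,-0.048,0.07,0],[0,-0.027,0.04,0],[0,-0.013,0.021,0],[0,0,0,0],[0,0,0,0],[0,0,0,0]]

```text
t: 39.62
tool_pos: [0.4749, -0.2565, 0.1777]
tool_rot: [0.886, 1.383, -0.886]
contact_force: [0.7, 0.5, -1.7]
opening: 0.0342
```

```bash
python3 - <<'E'
from h import *
plan(.4743,-.2579,.0188,-65.4)
E
```

```text
t 39.6167 pos [ 0.4749 -0.2565  0.1777] x [-0.     0.001 -1.   ] jawyaw -65.28 q6 0.51 shift [ 0.636 -0.005  0.004] total mm [158.9  -1.2   1.1] turn 0.001 F [ 0.7  0.5 -1.7] open 0.0342
```

move_arm:
  increments:
    - [[0.03,-0.005,0.004,0],[0.06,0,0,0],[0.09,0,0,0],[0.1,0,0,0],[0.1,0,0,0],[0.08,0,0,0],[0.06,0,0,0],[0.04,0,0,0],[0.02,0,0,0],[0.01,0,0,0],[0,0,0,0],[0,0,0,0],[0,0,0,0]]

```text
t: 40.7
tool_pos: [0.4749, -0.2596, 0.0316]
tool_rot: [0.887, 1.38, -0.887]
contact_force: [0.6, -0.1, 0.3]
opening: 0.0346
```

```bash
python3 - <<'E'
from h import *
plan(.4743,-.2579,.0188,-65.4)
E
```

```text
t 40.7 pos [ 0.4749 -0.2596  0.0316] x [ 0.002 -0.001 -1.   ] jawyaw -65.38 q6 0.5 shift [ 0.051  0.001 -0.007] total mm [12.8  0.2 -1.9] turn 0.0 F [ 0.6 -0.1  0.3] open 0.0346
```

move_arm:
  increments:
    - [[0.015,0,-0.003,0],[0.015,0,0,0],[0.01,0,0,0],[0.006,0,0,0],[0,0,0,0],[0,0,0,0],[0,0,0,0]]

```text
t: 41.28
tool_pos: [0.4737, -0.2583, 0.0188]
tool_rot: [0.887, 1.383, -0.887]
contact_force: [-1.4, 1.1, 1.9]
opening: 0.0344
```

move_arm:
  increments:
    - [[0.003,0,0,0],[0.002,0,0,0],[0,0,0,0],[0,0,0,0]]

```text
t: 41.62
tool_pos: [0.4738, -0.2584, 0.0188]
tool_rot: [0.887, 1.383, -0.887]
contact_force: [-4.5, 3.3, 8.9]
opening: 0.0343
```

Seated. Release, rise straight up and check.

move_arm:
  increments:
    - [[0,0,0,0],[0,0,0,0],[0,0,0,0],[0,0,0,0],[-0.02,0,0,0],[-0.05,0,0,0],[-0.08,0,0,0],[-0.1,0,0,0],[-0.1,0,0,0],[-0.1,0,0,0],[-0.1,0,0,0],[-0.06,0,0,0],[-0.03,0,0,0],[0,0,0,0],[0,0,0,0]]
  gripper: 0.3

```text
t: 42.87
tool_pos: [0.4736, -0.2584, 0.1776]
tool_rot: [0.887, 1.382, -0.887]
contact_force: [0.4, 0.5, -0.6]
opening: 0.0599
```

```bash
python3 - <<'E'
from h import *
plan(.47,-.26,.17)
im=ctrl.get_image("side");a=im["pixels"];b=ctrl.get_image("top")["pixels"]
save("p5.png",np.vstack([cv2.resize(a[100:210,310:450],(420,330),interpolation=3),cv2.resize(b[120:260,150:510],(420,163),interpolation=3)]))
hsv=cv2.cvtColor(a,cv2.COLOR_RGB2HSV);m=cv2.inRange(hsv,(95,90,50),(130,255,255))>0
P,v,u=world(im,m);s=(P[:,2]>.05)&(P[:,1]<-.1)&(P[:,1]>-.32)&(P[:,0]>.4)&(P[:,0]<.68)
mm=np.zeros(m.shape,np.uint8);mm[v[s],u[s]]=1;k,L,st,ce=cv2.connectedComponentsWithStats(mm)
for i in range(1,k):
    if st[i,4]>30:
        Q,_,_=world(im,L==i);T=Q[Q[:,2]>np.percentile(Q[:,2],90)-.004];print(ce[i].round(),np.percentile(Q[:,2],95).round(3),np.median(T,0).round(3))
print(np.load("pk.npy").round(3).tolist())
E
```

```text
Traceback (most recent call last):
  File "h.py", line 19, in plan
    print("t",o["t"],"pos",o["tool_pos"].round(4),"x",M[:,0].round(3),"jawyaw",yz.round(2),"q6",o["q"][5].round(2),"shift",s.round(3),"total mm",(s*250).round(1),"turn",(-d/90).round(3),"F",o["contact_force"].round(1),"open",round(o["opening"],4))
                                                                                                                                                                         ^^^^^^^^^^^^^
AttributeError: 'float' object has no attribute 'round'
```

```bash
python3 - <<'E'
from h import *
im=ctrl.get_image("side");a=im["pixels"];b=ctrl.get_image("top")["pixels"]
save("p5.png",np.vstack([cv2.resize(a[100:210,310:450],(420,330),interpolation=3),cv2.resize(b[120:260,150:510],(420,163),interpolation=3)]))
hsv=cv2.cvtColor(a,cv2.COLOR_RGB2HSV);m=cv2.inRange(hsv,(95,90,50),(130,255,255))>0
P,v,u=world(im,m);s=(P[:,2]>.05)&(P[:,1]<-.1)&(P[:,1]>-.32)&(P[:,0]>.4)&(P[:,0]<.68)
mm=np.zeros(m.shape,np.uint8);mm[v[s],u[s]]=1;k,L,st,ce=cv2.connectedComponentsWithStats(mm)
for i in range(1,k):
    if st[i,4]>30:
        Q,_,_=world(im,L==i);T=Q[Q[:,2]>np.percentile(Q[:,2],90)-.004];print(ce[i].round(),np.percentile(Q[:,2],95).round(3),np.median(T,0).round(3))
print(np.load("pk.npy").round(3).tolist())
E
```

```text
[376. 131.] 0.095 [ 0.564 -0.214  0.094]
[354. 132.] 0.082 [ 0.611 -0.196  0.08 ]
[398. 136.] 0.09 [ 0.517 -0.235  0.088]
[419. 144.] 0.072 [ 0.47  -0.257  0.07 ]
[[0.614, -0.195], [0.567, -0.216], [0.521, -0.237], [0.474, -0.258]]
```

View pics/p5.png

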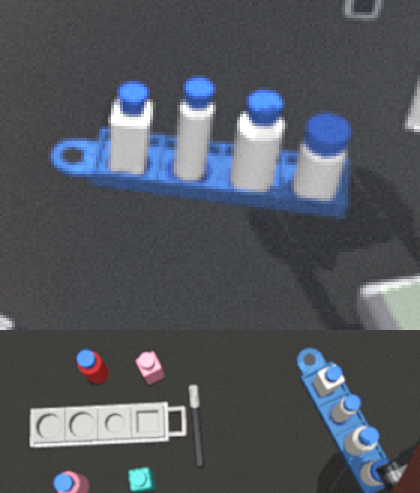

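All four stand upright in order from the tab: square (130,130), vial (195,130), bottle (258,140), jar (322,155). Cap heights of 82, 95, 90 and 72 mm are within about 1 mm of what they should be on the pocket floors (81, 95, 89, 71), and the rack is empty. Handing in.

```bash
python3 -c "
from station import ctrl
print(ctrl.finish_job())"
```

```text
the job is handed in; nothing more can be done
None
```

All four containers are in the blue tray in rack order, starting from the pull tab: square, vial, bottle, jar. I handed the job in at about 43 s of the 106 s allowed.

- **Setting down:** I lowered each container until the arm felt light contact (about 1.5 to 9 N) before opening the gripper.
- **Last checks:** After the last release, the side and top pictures showed all four upright and the rack empty. The look-alikes stood where they started, and the gripper was well clear above. The cap tops measured 82, 95, 90 and 72 mm, within about 1 mm of what they should be on the pocket floors. Their positions were within about 4 mm of the pocket centres I measured.
- **What disagreed:** The fingertips stood about 16 mm above the reported TCP height, not 14 mm below it as the description says. My first grip on the square therefore caught its cap, so I reopened, went 20 mm lower and gripped the body. I used that measured offset for the other three.
- **Slips corrected on the way:** I overshot the jar by 24 mm and pocket 3 by 6 mm while well above them, and fixed both before going down.

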